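Swing the pour-over dripper back over the cup and clamp it

TASK

The dripper arm of the pour-over stand has been swung aside: loosen the wing knob on top of the stand until the arm is quite free, swing the arm round until its pointer is at the long middle mark of the scale, with the dripper over the cup, and retighten the knob by feel until it is firm (about 0.35 N m), neither half tight nor cranked down hard. Do not drag the arm round while the knob still clamps it, and leave the cup and the other things on the counter where they are. Let go of everything at the end.

Things in the scene. Friction and masses are not known exactly. Their poses are not given: they have to be found in the camera images.
- stand: fixed pour-over stand: dark wooden base board 340 x 130 x 18 mm, steel column 25 mm thick, on its top an aluminium scale disc 108 mm across, its top face 168 mm above the counter. Origin on the column's axis at counter height, z up; the board runs from x = -285 to +55 mm. Black index marks every 15 degrees on the disc's +x half; the one along +x is longer and thicker: the middle mark
- swing_arm: steel arm that turns about the column's axis on a thin steel plate on the disc: hub 48 mm across, its top 194 mm above the counter; a level bar 12 mm wide, 14 mm tall along its -x, 24 to 150 mm from the axis; then a ring with a white ceramic cone dripper. Origin on the axis at the disc's top face; the pointer lies along its +x. Unclamped it swings stiffly (about 0.15 N m) and stays where it is left
- swing (a joint): angle of the swing arm about the column, rad: 0 when the pointer stands at the middle mark, positive counter-clockwise seen from above; it can turn from -0.7 to 1.7. The arm starts at 0.6 to 1.25
- bar_mid (a point): middle of the arm's free bar, on its centre line, 90 mm from the column's axis and 182 mm above the counter: the place to take the arm between two fingers from above (12 mm across the bar; 35 mm of free bar on each side along it)
- dripper (a point): centre of the mouth of the white ceramic cone dripper on the arm's end, 200 mm from the axis, 216 mm above the counter; its rim is 112 mm across, its spout ends 135 mm above the counter, a small loop handle sticks out sideways to 70 mm
- pointer (a point): tip of the small black pointer on the hub, opposite the bar, 40 mm from the axis, 6 mm above the disc
- mark (a point): the long middle mark on the disc, 50 mm from the axis, on the disc's top face
- knob: black wing knob on the axis above hub and washer: a wing 62 mm long (its x), 13 mm thick (y), 26 mm tall (z), on a neck 12 mm across. Origin on the axis, 168 mm above the counter when it just touches. Right-hand quick thread: counter-clockwise seen from above loosens and lifts it 2 mm per rad; it does not turn the arm. Its yaw does not tell how tight it is: the thread sits differently each time
- knob_grip (a point): middle of the knob's wing, on the axis, 226 to 231 mm above the counter. Slack, the knob needs about 0.04 N m; once it clamps, tightening takes 0.55 N m more per rad, firm being about 0.35 N m (0.6 rad past first touch). It may start barely nipped or far too tight (about 0.65). Loosening takes under 0.3 N m and at most 1.2 rad to come free; then at least 1 rad of slack thread follows
- washer: loose steel washer, 40 mm across and 3 mm thick, between hub and knob (origin under its centre); its force on the arm is the clamping force: about 60 N at a firm knob torque of 0.35 N m, about 100 N more for each rad of turn, under 1 N when slack. A moment read while the knob stands still can be lower than the one that turned it, since the thread holds by friction
- cup: white porcelain coffee cup, 66 mm across and 58 mm tall, with a small loop handle, standing on the cork coaster on the base board under the place where the dripper comes at the middle mark: leave it; origin under its centre
- cup_spare: white porcelain coffee cup, 66 mm across and 58 mm tall with a small loop handle, standing by itself on the counter: a bystander; origin under its centre
- saucer: white porcelain saucer, 116 mm across, flat on the counter: a bystander; origin under its centre
- teaspoon: steel teaspoon, 135 mm long, lying on the counter: a bystander
- sugar_jar: clear glass jar of sugar lumps with a steel lid, 84 mm across and 114 mm tall: a bystander; origin under its centre
- coffee_tin: dark steel coffee tin, 76 mm across and 115 mm tall: a bystander; origin under its centre
- grinder: steel hand coffee grinder, 52 mm across and 200 mm tall with a crank on top: a bystander; origin under its centre

How it is judged (in metres and radians):
On the way, in this order (a step that is already met when the one before it is completed fails the run):
1. the knob is slack: the washer no longer clamps the arm (under 2 N) (contact force between washer and swing_arm below 2 N), for 0.2 s.
2. the unclamped arm stands at the middle mark, within 0.05 rad (value of joint swing between -0.05 and 0.05 rad and contact force between washer and swing_arm below 4 N), for 0.3 s.
3. the knob is tight: the washer clamps the arm with more than 45 N, the arm still at the mark (value of joint swing between -0.05 and 0.05 rad and contact force between washer and swing_arm above 45 N), for 0.2 s.
At the end, for the whole second after the job is handed in: the arm is at rest within 0.05 rad (3 degrees) of the middle mark, the washer clamps it with 45 to 80 N (knob torque about 0.25 to 0.45 N m), the cup stands upright within 15 mm of where it stood (all of step 3 and contact force between washer and swing_arm below 80 N and velocity of joint swing between -0.02 and 0.02 rad/s and distance of cup from where it was at the start of the episode below 0.015 m and angle between cup's own z axis and vertical below 0.1 rad); the robot touches nothing.
It fails at once if the arm is dragged round against the clamp: it stands between its start and the mark (0.08 to 0.5 rad) while clamped with more than 10 N (contact force between washer and swing_arm above 10 N and value of joint swing between 0.08 and 0.5 rad).
It fails at once if the knob is cranked so hard that the thread is harmed (over 150 N, about 0.8 N m) (contact force between washer and swing_arm above 150 N).
It fails at once if the cup is tipped (angle between cup's own z axis and vertical above 0.4 rad).
It fails at once if a bystander is shoved more than 30 mm (distance of any of cup_spare, saucer, teaspoon, sugar_jar, coffee_tin, grinder from where it was at the start of the episode above 0.03 m).
It also fails if it takes over 72 s, if anything falls off the work surface, if the arm or the gripper's body presses on something with over 40 N, if the wrist force passes 120 N, or if a joint passes its speed limit or range.

ROBOT

A 6-joint arm with a two-finger parallel gripper is mounted at the origin on the work surface. World frame = base frame: x ahead of the robot, y to its left, z up, the work surface at z = 0. Lengths are in mm, angles in degrees, forces in N, time in s.
With the tool pointing down it reaches from about 300 to 850 mm from the base axis. Payload 4.2 kg.
Tool frame: the origin (TCP) lies between the finger pads; the fingertips stand ahead of it and the grasp point (between the pads) lies 3 mm ahead of it (nose_length is the z of the fingertips in the tool frame, in mm); z points along the fingers, y is the line along which they close (so a half turn about z gives the same grasp; the last joint's range is limited). The gripper opens to 91 mm and grips with 3 to 60 N. Pads are 32 mm wide; open, the fingers measure 118 mm over their backs; the gripper's body (76 mm by 178 mm) begins 60 mm behind the grasp point.
Start: joints at [-76.604, 18.312, 89.639, -0, 72.044, -1.146], TCP at [144.375, -556.594, 235.976] pointing down, gripper open.
Joint ranges: [-177.97, 177.97], [-48.28, 115.42], [12.27, 149.76], [-77.06, 257.06], [2.81, 150.46], [-146.56, 146.56]. Speed limits (degrees/s): [147.25, 147.25, 180, 180, 180, 180].

INTERFACE

Orientations are given as [roll, pitch, yaw] about the fixed x, y, z axes, in that order (R = Rz(yaw) Ry(pitch) Rx(roll)).
In Python, from workcell import state, grab_frame, camera_params, job_done, nose_length gives the robot as it stands.
- The arm moves only by the tool step_arm, never from a script. Its argument "plan" is a list that holds one entry, the list of rows, each a list of 5 numbers: the shift along the tool's x, y, z in cm, then the turn about the tool's z in rad, then the opening, from 0 (shut) to 1 (fully open). In form: [[[x, y, z, turn, gripper], ...]]. A call has 1 to 20 rows; each row is the pose to reach, as a shift and turn from the pose commanded when the call began, along the tool's axes at that moment; what a row does not reach only later rows make up. A row lasts 1/8 s, in which the tool goes at most 62.5 mm and 10.7 degrees, less where a joint would pass 70% of its speed; a pose out of reach is approached as far as the arm can. A call with a gripper value outside its range is refused whole. The fingers move at their own pace and stop on an object; "newtons" is the grip in N (left out, the last holds). Time passes only in rows, so rows that repeat a pose let the fingers close. It gives the time, the measured TCP pose, the force, the opening and the grip force at its end, in the units of the state.
- state(): the state, without advancing time (a new reading comes with each control period).
- grab_frame(name): name is "scene" or "top" or "wrist"; returns the picture (384x512x3 uint8, blue, green, red); there is no depth.
- camera_params(name): a dict with "camera_matrix" (3x3 intrinsics, pixels), "R" (3x3) and "t" (3): a world point X has camera coordinates R X + t; the wrist camera has in their place "mount" (4x4, takes a point from camera to tool coordinates, whose origin is the TCP and whose axes are the flange's). Camera axes: x right, y down, z forward; pixel columns grow to the right and rows downward; lengths in mm; the calibration is good to about 2 mm. A picture is of the moment at which its call begins: read the wrist's pose just before it. camera_params takes no time and is no camera call.
- job_done(): hands the job in; it is judged then, once.
The state is a dict: "time_s": time; "qpos": joint angles; "qvel": joint speeds; "effort": joint torques, N m; "ee_pos": TCP position; "ee_rot": TCP orientation; "force": force on the tool from outside, world axes, zero at the start; "torque": the same for the moment, N m; "gripper_width": finger opening in mm; "gripper_force": force on a finger pad.
Only numpy, scipy, OpenCV 4.12 (cv2) and the standard library are available. Lean on these libraries where they do the work, as an engineer would, in place of code of your own. Each camera call takes 0.05 s, during which the arm holds its last target. There are 200 camera calls.

## Working session

There is one attempt and no reset: what is moved stays moved. The work goes in short steps, Python scripts to look and compute and a tool call to move; the robot and the scene stay as the last step left them, time stands still between calls to the robot, and variables do not carry over. Pictures are saved under pics/ and viewed, at most 10 in all, crops included, and the job is handed in when it is done.

Besides the shell and the picture viewer there is one more tool, called after "Call:" as a command line: name --argument value ..., lists and objects as JSON in quotes. step_arm: Moves the arm, as the interface text tells. Its arguments: {"type":"object","properties":{"plan":{"type":"array","items":{"type":"array","items":{"type":"array","items":{"type":"number"}}}},"newtons":{"type":"number"}},"required":["plan"]}

```bash
mkdir -p pics; python3 - <<'E'
from workcell import *
import cv2,numpy as np
for n in ("scene","top"):
    cv2.imwrite(f"pics/{n}0.png",grab_frame(n))
    p=camera_params(n);print(n,p)
print(state(),nose_length() if callable(nose_length) else nose_length);print(camera_params("wrist"))
E
```

```text
scene {'camera_matrix': array([[372.06630629,   0.        , 249.05167681],
       [  0.        , 372.06630629, 190.66602166],
       [  0.        ,   0.        ,   1.        ]]), 'R': array([[ 0.16082025,  0.98697436, -0.00429683],
       [ 0.59387639, -0.10024319, -0.798287  ],
       [-0.78831953,  0.12582893, -0.60226191]]), 't': array([ -91.7202406 , -219.1719369 , 1514.63201192])}
top {'camera_matrix': array([[484.39365849,   0.        , 250.45334754],
       [  0.        , 484.39365849, 190.72625297],
       [  0.        ,   0.        ,   1.        ]]), 'R': array([[ 0.02347226, -0.9996992 , -0.00711118],
       [-0.99788689, -0.02299744, -0.06076898],
       [ 0.06058716,  0.00852253, -0.99812653]]), 't': array([ -12.89294325,  560.52133419, 1810.87371505])}
{'time_s': 0.1, 'qpos': array([-7.66020923e+01,  1.83483203e+01,  8.96966168e+01, -1.22044995e-03,
        7.20429891e+01, -1.14364124e+00]), 'qvel': array([-0.04710718, -0.09454531, -0.1831706 ,  0.09756667, -0.13356973,
        0.0019776 ]), 'effort': array([-2.85505183e-05, -4.13333666e+01, -2.32508773e+01,  7.29150348e
[... 182 characters left out ...]
'force': array([ 0.40010607,  0.19272534, -0.40016773]), 'torque': array([-0.00190083, -0.03608654,  0.02727931]), 'gripper_force': 0.0, 'gripper_width': 91.1388950811333} 22.0
{'camera_matrix': array([[268.7068437 ,   0.        , 258.37356346],
       [  0.        , 268.7068437 , 186.73069453],
       [  0.        ,   0.        ,   1.        ]]), 'mount': array([[-8.47101438e-04, -9.67291559e-01, -2.53665771e-01,
         7.07215626e+01],
       [ 9.99999205e-01, -5.82422139e-04, -1.11851412e-03,
         7.71521369e-01],
       [ 9.34188704e-04, -2.53666516e-01,  9.67291283e-01,
        -1.48166503e+02],
       [ 0.00000000e+00,  0.00000000e+00,  0.00000000e+00,
         1.00000000e+00]])}
```

View pics/top0.png

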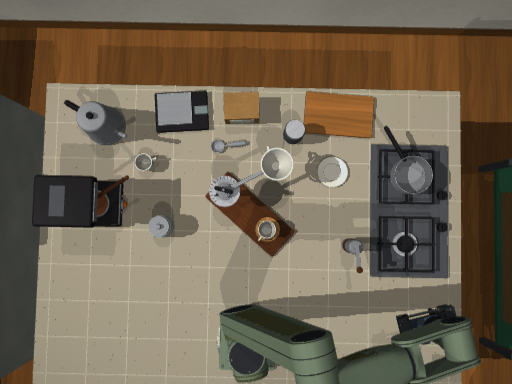

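View pics/scene0.png

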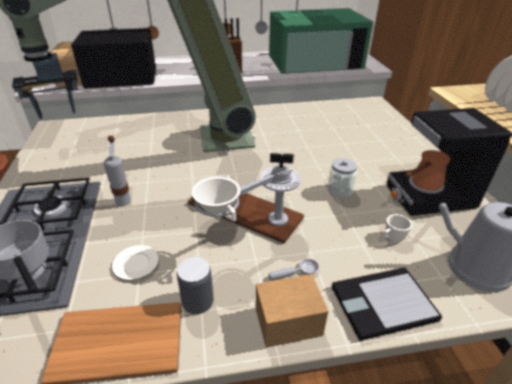

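The top view shows the disc at about (225,190), the dripper at (277,164) and the cup at (267,230). The scene view shows the knob at (281,157). Next I measure the axis, dripper and board.

```bash
cat > h.py <<'E'
from workcell import *
import cv2,numpy as np
def ray(n,uv,z):
    p=camera_params(n);K,R,t=p["camera_matrix"],np.array(p["R"]),np.array(p["t"])
    c=-R.T@t; d=R.T@np.linalg.solve(K,[uv[0],uv[1],1.]); return c+d*(z-c[2])/d[2]
def proj(n,X):
    p=camera_params(n);q=p["camera_matrix"]@(np.array(p["R"])@np.array(X,float)+p["t"]);return q[:2]/q[2]
def wpose(s=None):
    from scipy.spatial.transform import Rotation as Ro
    s=s or state();M=np.eye(4);M[:3,:3]=Ro.from_euler("xyz",s["ee_rot"],degrees=True).as_matrix();M[:3,3]=s["ee_pos"]
    return M@camera_params("wrist")["mount"]
def wray(M,uv,z):
    d=M[:3,:3]@np.linalg.solve(camera_params("wrist")["camera_matrix"],[uv[0],uv[1],1.]);c=M[:3,3];return c+d*(z-c[2])/d[2]
def wproj(M,X):
    q=camera_params("wrist")["camera_matrix"]@(M[:3,:3].T@(np.array(X,float)-M[:3,3]));return q[:2]/q[2]
E
python3 - <<'E'
from h import *
for n,uv,z in [("top",(225,190),168),("top",(277,164),216),("top",(267,230),76),("top",(225,190),228),("scene",(281,158),228),("scene",(216,193),216),("top",(222,181),18)]:
    print(n,uv,z,ray(n,uv,z).round(1))
a=cv2.imread("pics/top0.png")[140:265,190:305];b=cv2.imread("pics/scene0.png")[140:250,180:310]
cv2.imwrite("pics/c.png",np.hstack([cv2.resize(a,(400,435),interpolation=2),cv2.resize(b,(400,435),interpolation=2)]))
E
```

```text
top (225, 190) 168 [552.  87. 168.]
top (277, 164) 216 [640.9 -88.9 216. ]
top (267, 230) 76 [415.6 -63.8  76. ]
top (225, 190) 228 [548.3  83.4 228. ]
scene (281, 158) 228 [549.1  87.6 228. ]
scene (216, 193) 216 [653.3 -89.8 216. ]
top (222, 181) 18 [594.9 108.5  18. ]
```

View pics/c.png

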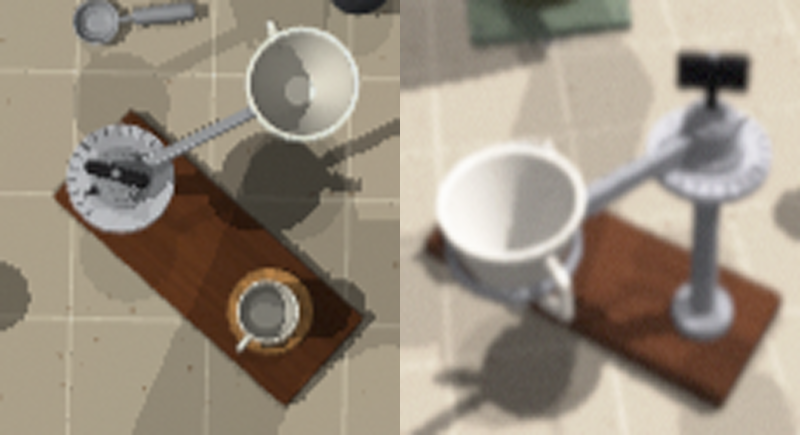

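Axis is about (549,87), the stand yaw about 48.5°, and the swing about 1.2 rad. The dripper radius comes to 198 mm and the cup radius to 201 mm, both matching the sizes given. The wing is at yaw about 75°. I move above the knob and check with the wrist camera.

Call:
step_arm --plan '[[[0,0,-6,0,1],[0,0,-9.5,0,1],[4,-4,-9.5,-0.1,1],[55.3,-52.1,-9.5,-1.06,1],[55.3,-52.1,-9.5,-1.06,1],[55.3,-52.1,-9.5,-1.06,1],[55.3,-52.1,-9.5,-1.06,1],[55.3,-52.1,-9.5,-1.06,1],[55.3,-52.1,-9.5,-1.06,1],[55.3,-52.1,-9.5,-1.06,1],[55.3,-52.1,-9.5,-1.06,1],[55.3,-52.1,-9.5,-1.06,1],[55.3,-52.1,-9.5,-1.06,1],[55.3,-52.1,-9.5,-1.06,1],[55.3,-52.1,-9.5,-1.06,1],[55.3,-52.1,-9.5,-1.06,1],[55.3,-52.1,-9.5,-1.06,1],[55.3,-52.1,-9.5,-1.06,1]]]'

```text
time_s: 2.35
ee_pos: [548.2, 85.2, 331.4]
ee_rot: [180.0, 0.0, 75.2]
force: [0.7, -0.2, -0.2]
gripper_width: 91.2
gripper_force: 0.0
```

```bash
python3 - <<'E'
from h import *
s=state();M=wpose(s);f=grab_frame("wrist");print(s["ee_pos"],s["ee_rot"],s["force"],s["torque"])
print(wproj(M,[549,87,241]))
cv2.imwrite("pics/w1.png",f)
g=(f.max(2)<55).astype(np.uint8)
n,l,st,c=cv2.connectedComponentsWithStats(g)
for i in range(1,n):
    if st[i,4]>200:
        r=cv2.minAreaRect(np.argwhere(l==i)[:,::-1].astype(np.float32));print(st[i],c[i],r,wray(M,r[0],241).round(1))
E
```

```text
[548.23771061  85.1739726  331.37325198] [1.79972745e+02 1.28968824e-02 7.51644994e+01] [ 0.73092183 -0.24028017 -0.1692506 ] [-0.0304618  -0.06181435 -0.02906296]
[258.99906765 193.06063994]
[ 375    0  113   73 4152] [426.80973025  31.55346821] ((434.2243957519531, 25.609821319580078), (74.36404418945312, 107.10468292236328), 78.19756317138672) [718.8 184.8 241. ]
[411 109  34  29 298] [429.24496644 117.35234899] ((427.5, 123.0), (33.0, 28.0), 0.0) [705.9 110.4 241. ]
[252 157  16  77 806] [258.88337469 191.79032258] ((258.7937316894531, 194.90240478515625), (76.05882263183594, 14.433744430541992), 87.56334686279297) [548.4  85.3 241. ]
[151 202  42  39 910] [176.53846154 225.6032967 ] ((171.5, 221.0), (38.0, 41.0), 90.0) [461.7  81.7 241. ]
[326 202  41  39 873] [340.38258877 225.66208477] ((346.68206787109375, 221.35911560058594), (40.24972152709961, 37.303401947021484), 2.8624050617218018) [622.3  38.6 241. ]
[    0   216   512   168 42860] [273.26495567 300.73392441] ((255.5, 299.5), (167.0, 511.0), 90.0) [516.3 -22.4 241. ]
[214 266  24  26 203] [227.63546798 280.61576355] ((228.60409545898438, 280.81097412109375), (11.620011329650879, 30.410932540893555), 42.87890625) [495.7   5.8 241. ]
```

View pics/w1.png

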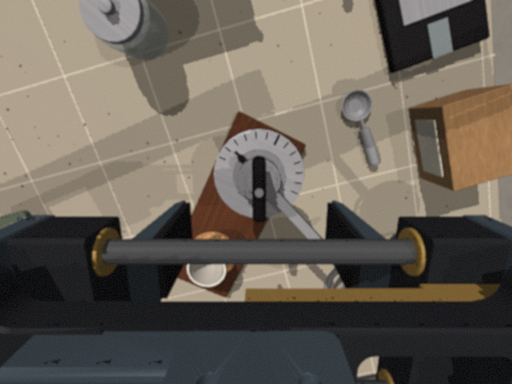

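The knob is at pixel (259,192), so its axis is near (549,88), and the wing is 2.4° off the tool. I descend and grip.

Call:
step_arm --plan '[[[0.25,0,4,-0.04,1],[0.25,0,8,-0.04,1],[0.25,0,9.9,-0.04,1],[0.25,0,9.9,-0.04,1],[0.25,0,9.9,-0.04,0],[0.25,0,9.9,-0.04,0],[0.25,0,9.9,-0.04,0],[0.25,0,9.9,-0.04,0],[0.25,0,9.9,-0.04,0],[0.25,0,9.9,-0.04,0]]]' --newtons 40

```text
time_s: 3.65
ee_pos: [549.5, 89.0, 231.9]
ee_rot: [180.0, 0.0, 77.6]
force: [0.1, -0.4, 0.1]
gripper_width: 34.3
gripper_force: 0.0
```

```bash
cat > st.py <<'E'
from h import *
s=state()
for k in("time_s","ee_pos","ee_rot","force","torque","gripper_width","gripper_force"):print(k,np.round(s[k],3))
E
python3 st.py
```

```text
time_s 3.65
ee_pos [549.5    89.028 231.911]
ee_rot [1.79998e+02 5.00000e-03 7.75700e+01]
force [ 0.061 -0.45   0.122]
torque [-0.009 -0.125 -0.027]
gripper_width 34.266
gripper_force 0.0
```

Call:
step_arm --plan '[[[0,0,0,0,0],[0,0,0,0,0],[0,0,0,0,0],[0,0,0,0,0],[0,0,0,0,0]]]'

```text
time_s: 4.28
ee_pos: [549.6, 89.0, 231.9]
ee_rot: [180.0, 0.0, 77.6]
force: [0.6, 0.5, -0.6]
gripper_width: 13.1
gripper_force: 40.0
```

```bash
python3 st.py
```

```text
time_s 4.275
ee_pos [549.551  88.976 231.912]
ee_rot [1.79989e+02 4.00000e-03 7.75720e+01]
force [ 0.556  0.486 -0.634]
torque [ 0.006 -0.173  0.031]
gripper_width 13.087
gripper_force 39.973
```

Call:
step_arm --plan '[[[0,0,-0.02,-0.1,0],[0,0,-0.04,-0.2,0],[0,0,-0.06,-0.3,0],[0,0,-0.08,-0.4,0]]]'

```text
time_s: 4.78
ee_pos: [549.4, 89.0, 232.4]
ee_rot: [-180.0, -0.0, 100.7]
force: [0.6, 0.1, -1.9]
gripper_width: 12.7
gripper_force: 40.0
```

```bash
python3 st.py
```

```text
time_s 4.775
ee_pos [549.356  88.993 232.41 ]
ee_rot [-1.79971e+02 -3.00000e-03  1.00655e+02]
force [ 0.628  0.121 -1.926]
torque [-0.073 -0.208 -0.026]
gripper_width 12.717
gripper_force 39.961
```

Call:
step_arm --plan '[[[0,0,-0.02,-0.1,0],[0,0,-0.04,-0.2,0],[0,0,-0.06,-0.3,0],[0,0,-0.08,-0.4,0]]]'

```text
time_s: 5.28
ee_pos: [549.2, 88.9, 233.2]
ee_rot: [-180.0, -0.0, 123.6]
force: [0.2, -0.4, -1.5]
gripper_width: 12.6
gripper_force: 40.0
```

```bash
python3 st.py
```

```text
time_s 5.275
ee_pos [549.198  88.925 233.213]
ee_rot [-1.79951e+02 -1.80000e-02  1.23575e+02]
force [ 0.158 -0.405 -1.471]
torque [ 0.01  -0.216 -0.007]
gripper_width 12.563
gripper_force 39.96
```

Call:
step_arm --plan '[[[0,0,-0.02,-0.1,0],[0,0,-0.04,-0.2,0],[0,0,-0.06,-0.3,0]]]'

```text
time_s: 5.65
ee_pos: [549.1, 88.8, 233.8]
ee_rot: [-179.9, -0.0, 140.8]
force: [-0.3, -0.1, -0.6]
gripper_width: 12.8
gripper_force: 40.0
```

```bash
python3 st.py
```

```text
time_s 5.65
ee_pos [549.081  88.822 233.799]
ee_rot [-1.79940e+02 -3.60000e-02  1.40764e+02]
force [-0.256 -0.08  -0.598]
torque [-0.038 -0.136 -0.057]
gripper_width 12.803
gripper_force 39.96
```

Call:
step_arm --plan '[[[0,0,-0.02,-0.1,0],[0,0,-0.04,-0.2,0]]]'

```text
time_s: 5.9
ee_pos: [549.0, 88.8, 234.2]
ee_rot: [-179.9, -0.0, 152.2]
force: [-0.1, -0.5, -0.5]
gripper_width: 12.7
gripper_force: 40.0
```

```bash
python3 st.py
```

```text
time_s 5.9
ee_pos [549.044  88.756 234.202]
ee_rot [-1.79941e+02 -4.90000e-02  1.52220e+02]
force [-0.08  -0.485 -0.499]
torque [-0.029 -0.154 -0.036]
gripper_width 12.666
gripper_force 39.96
```

Call:
step_arm --plan '[[[0,0,0,0,1],[0,0,0,0,1],[0,0,0,0,1],[0,0,0,0,1],[0,0,-4,0,1],[0,0,-8,0,1],[-4,-3,-8,0.3,1],[-7.4,-5.1,-8,0.6,1],[-7.4,-5.1,-8,0.6,1],[-7.4,-5.1,-8,0.6,1]]]'

```text
time_s: 7.15
ee_pos: [591.0, 8.8, 314.3]
ee_rot: [-180.0, -0.0, 117.6]
force: [0.3, 0.1, 0.3]
gripper_width: 91.2
gripper_force: 0.0
```

```bash
python3 st.py; python3 - <<'E'
from h import *
M=wpose();f=grab_frame("wrist");cv2.imwrite("pics/w2.png",f)
print(wproj(M,[590.7,8.7,189]),wproj(M,[549,88.5,168]),wproj(M,[641,-89,216]))
E
```

```text
time_s 7.15
ee_pos [591.009   8.849 314.313]
ee_rot [-1.79978e+02 -1.30000e-02  1.17626e+02]
force [0.299 0.139 0.287]
torque [ 0.043 -0.161  0.028]
gripper_width 91.217
gripper_force 0.0
[258.83003785 186.05720936] [258.80175225  97.36803213] [258.23562124 292.99719699]
```

View pics/w2.png

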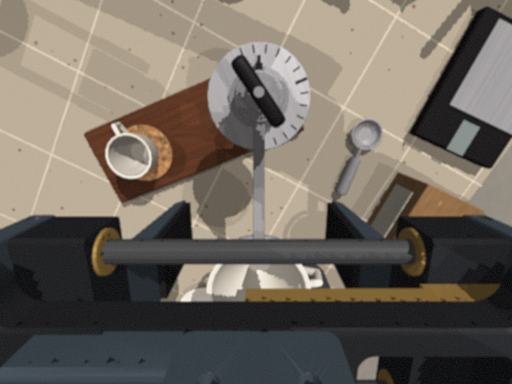

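The bar lies straight along the tool at column 259 and the disc centre is at (259,96), as predicted. I descend and take the bar.

Call:
step_arm --plan '[[[0,0,3,0,0.5],[0,0,6,0,0.5],[0,0,9,0,0.5],[0,0,12.6,0,0.5],[0,0,12.6,0,0.4],[0,0,12.6,0,0],[0,0,12.6,0,0],[0,0,12.6,0,0],[0,0,12.6,0,0],[0,0,12.6,0,0]]]' --newtons 15

```text
time_s: 8.45
ee_pos: [591.2, 9.1, 189.7]
ee_rot: [179.9, 0.1, 117.7]
force: [-1.2, -0.2, 5.9]
gripper_width: 12.0
gripper_force: 15.0
```

```bash
python3 st.py; python3 - <<'E'
from h import *
f=grab_frame("wrist");s=state();M=wpose(s)
# planned arc: keep tool x pointing at axis
a=np.array([549,88.7]);p=s["ee_pos"][:2];y=np.radians(s["ee_rot"][2]);ex=np.array([np.cos(y),np.sin(y)]);ey=np.array([np.sin(y),-np.cos(y)])
v=p-a;print("radius",np.hypot(*v),"ang",np.degrees(np.arctan2(v[1],v[0])))
for t in [.1,.2,.3,.4,.5,.6,.7,.8,.9,1.0,1.1,1.2]:
    c,sn=np.cos(-t),np.sin(-t);d=a+np.array([c*v[0]-sn*v[1],sn*v[0]+c*v[1]])-p
    print(t,(d@ex/10).round(2),(d@ey/10).round(2))
E
```

```text
time_s 8.45
ee_pos [591.207   9.134 189.669]
ee_rot [1.79936e+02 5.50000e-02 1.17690e+02]
force [-1.178 -0.166  5.918]
torque [-0.078  0.134  0.131]
gripper_width 12.031
gripper_force 15.001
radius 90.08284363816092 ang -62.05981005701912
0.1 0.04 -0.9
0.2 0.17 -1.79
0.3 0.39 -2.66
0.4 0.7 -3.51
0.5 1.08 -4.32
0.6 1.55 -5.09
0.7 2.09 -5.81
0.8 2.7 -6.47
0.9 3.38 -7.07
1.0 4.11 -7.6
1.1 4.89 -8.05
1.2 5.71 -8.42
```

Call:
step_arm --plan '[[[0.01,-0.45,-0.1,0.05,0],[0.04,-0.9,-0.1,0.1,0],[0.17,-1.79,-0.1,0.2,0],[0.39,-2.66,-0.1,0.3,0],[0.7,-3.51,-0.1,0.4,0],[1.08,-4.32,-0.1,0.5,0],[1.55,-5.09,-0.1,0.6,0]]]'

```text
time_s: 9.38
ee_pos: [538.9, -0.6, 189.6]
ee_rot: [179.9, -0.0, 83.1]
force: [-0.2, 0.8, 0.5]
gripper_width: 11.7
gripper_force: 15.0
```

```bash
python3 st.py
```

```text
time_s 9.375
ee_pos [538.877  -0.573 189.633]
ee_rot [ 1.79929e+02 -1.70000e-02  8.31270e+01]
force [-0.19   0.76   0.514]
torque [ 0.085 -0.207  0.214]
gripper_width 11.675
gripper_force 15.0
```

Call:
step_arm --plan '[[[0.01,-0.45,0,0.05,0],[0.04,-0.9,0,0.1,0],[0.17,-1.79,0,0.2,0],[0.39,-2.66,0,0.3,0],[0.7,-3.51,0,0.4,0],[1.08,-4.32,0,0.5,0],[1.08,-4.32,0,0.5,0]]]'

```text
time_s: 10.25
ee_pos: [497.5, 15.4, 189.6]
ee_rot: [179.9, -0.1, 54.7]
force: [2.4, 0.7, -0.8]
gripper_width: 12.0
gripper_force: 15.0
```

```bash
python3 st.py; python3 - <<'E'
from h import *
M=wpose();f=grab_frame("wrist");cv2.imwrite("pics/w3.png",f)
# rectify disc plane z=168 about the axis: 5 px/mm, up = +tool... plain world axes
a=np.array([549,88.7]);src=[];dst=[]
for dx,dy in [(-60,-60),(60,-60),(60,60),(-60,60)]:
    src.append(wproj(M,[a[0]+dx,a[1]+dy,168]));dst.append([300-dy*4.5,300-dx*4.5])
H=cv2.getPerspectiveTransform(np.float32(src),np.float32(dst))
cv2.imwrite("pics/r3.png",cv2.warpPerspective(f,H,(600,600),flags=2))
E
```

```text
time_s 10.25
ee_pos [497.455  15.375 189.641]
ee_rot [ 1.79926e+02 -7.00000e-02  5.46880e+01]
force [ 2.416  0.694 -0.759]
torque [ 0.017 -0.254 -0.175]
gripper_width 12.037
gripper_force 15.006
```

View pics/r3.png

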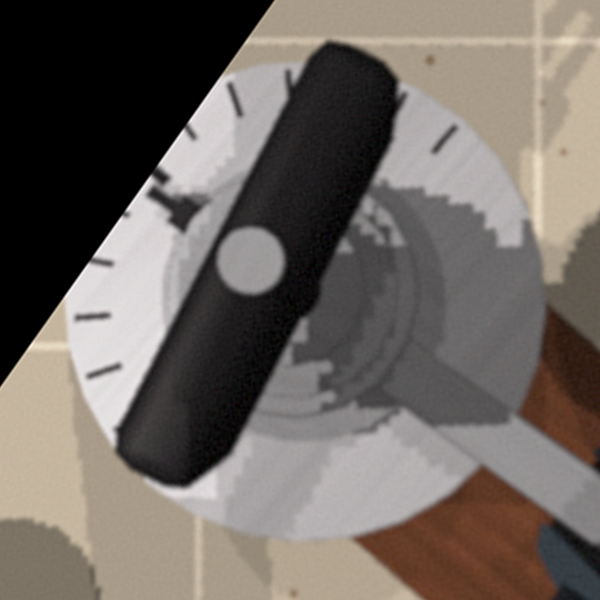

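Disc marks fitted at 15° spacing put the middle mark at yaw 49.2° (disc centre at (306,301) in the rectified picture). The bar is at 54.7°, so 0.095 rad remain. After that I let go and rise over the knob.

Call:
step_arm --plan '[[[0.01,-0.43,0,0.048,0],[0.04,-0.86,0,0.096,0],[0.04,-0.86,0,0.096,0],[0.04,-0.86,0,0.096,0]]]'

```text
time_s: 10.8
ee_pos: [490.8, 20.6, 189.6]
ee_rot: [180.0, -0.1, 49.2]
force: [2.5, 2.7, 0.6]
gripper_width: 12.0
gripper_force: 15.0
```

```bash
python3 st.py
```

```text
time_s 10.8
ee_pos [490.759  20.59  189.631]
ee_rot [ 1.79992e+02 -5.40000e-02  4.92040e+01]
force [2.53  2.738 0.597]
torque [ 0.365 -0.263 -0.05 ]
gripper_width 11.962
gripper_force 15.0
```

Call:
step_arm --plan '[[[0,0,0,0,0.5],[0,0,0,0,0.5],[0,0,0,0,0.5],[0,0,-4,0,0.5],[0,0,-8,0,0.5],[0,0,-13,0,0.7],[0,0,-13,0,0.9],[4,0,-13,-0.15,1],[9,0,-13,-0.3,1],[9,0,-13,-0.5,1],[9,0,-13,-0.68,1],[9,0,-13,-0.86,1],[9,0,-13,-1.04,1],[9,0,-13,-1.22,1],[9,0,-13,-1.4,1],[9,0,-13,-1.58,1],[9,0,-13,-1.75,1],[9,0,-13,-1.8,1],[9,0,-13,-1.8,1]]]'

```text
time_s: 13.18
ee_pos: [548.6, 88.3, 318.2]
ee_rot: [-179.9, -0.1, 152.2]
force: [-0.3, 0.1, 0.3]
gripper_width: 91.3
gripper_force: 0.0
```

```bash
python3 st.py; python3 - <<'E'
from h import *
M=wpose();f=grab_frame("wrist")
a=np.array([549,88.7]);src=[];dst=[]
for dx,dy in [(-60,-60),(60,-60),(60,60),(-60,60)]:
    src.append(wproj(M,[a[0]+dx,a[1]+dy,168]));dst.append([300-dy*4.5,300-dx*4.5])
H=cv2.getPerspectiveTransform(np.float32(src),np.float32(dst))
r=cv2.warpPerspective(f,H,(600,600),flags=2)
cv2.imwrite("pics/r4.png",np.hstack([cv2.resize(f,(400,300)),cv2.resize(r,(400,400))[:300]]) if 0 else r)
g=(f.max(2)<55).astype(np.uint8);g[215:]=0
n,l,st,c=cv2.connectedComponentsWithStats(g)
for i in range(1,n):
    if 400<st[i,4]<2500:
        print(c[i],cv2.minAreaRect(np.argwhere(l==i)[:,::-1].astype(np.float32)),wray(M,c[i],244).round(1))
print(wproj(M,[549.2,88.8,244]))
E
```

```text
time_s 13.175
ee_pos [548.639  88.338 318.246]
ee_rot [-1.79911e+02 -1.02000e-01  1.52244e+02]
force [-0.264  0.114  0.341]
torque [ 0.124 -0.096 -0.009]
gripper_width 91.258
gripper_force 0.0
[495.12946429  38.35379464] ((495.2616882324219, 34.694305419921875), (51.15315246582031, 24.685850143432617), 75.25643920898438) [517.5 303.7 244. ]
[258.60406091 187.05414552] ((258.0, 188.5), (51.0, 14.0), 90.0) [536.8  93.7 244. ]
[260.33569282 201.82555675]
```

View pics/r4.png

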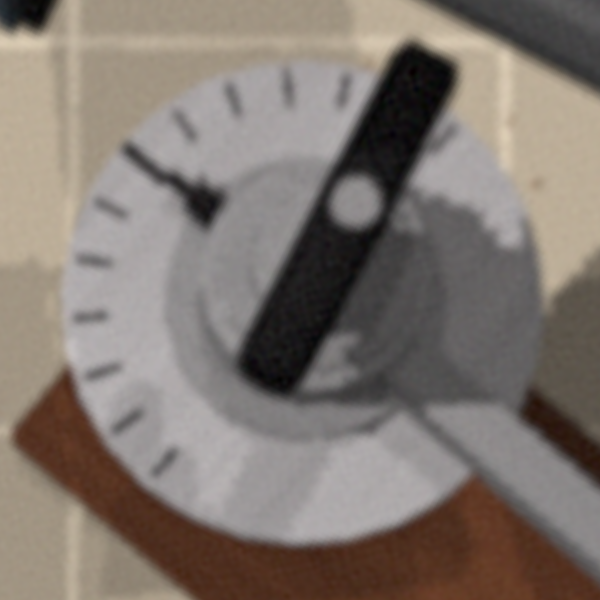

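The pointer at (190,190) is in line with the long mark at (145,160), and the wing is aligned with the tool. I descend and grip the knob.

Call:
step_arm --plan '[[[0,0.05,4,0,1],[0,0.05,8.4,0,0.5],[0,0.05,8.4,0,0.3],[0,0.05,8.4,0,0],[0,0.05,8.4,0,0],[0,0.05,8.4,0,0],[0,0.05,8.4,0,0],[0,0.05,8.4,0,0],[0,0.05,8.4,0,0],[0,0.05,8.4,0,0],[0,0.05,8.4,0,0],[0,0.05,8.4,0,0],[0,0.05,8.4,0,0]]]' --newtons 40

```text
time_s: 14.85
ee_pos: [549.2, 88.7, 235.5]
ee_rot: [-180.0, 0.0, 152.3]
force: [-0.4, -1.5, 1.4]
gripper_width: 12.8
gripper_force: 40.0
```

```bash
python3 st.py
```

```text
time_s 14.85
ee_pos [549.228  88.702 235.53 ]
ee_rot [-179.966    0.     152.279]
force [-0.431 -1.538  1.361]
torque [-0.232  0.056  0.007]
gripper_width 12.817
gripper_force 39.994
```

Call:
step_arm --plan '[[[0,0,0.02,0.1,0],[0,0,0.04,0.2,0]]]'

```text
time_s: 15.1
ee_pos: [549.3, 88.8, 235.1]
ee_rot: [-180.0, 0.0, 140.6]
force: [-1.4, -0.9, 0.8]
gripper_width: 12.8
gripper_force: 40.0
```

```bash
cat > t.py <<'E'
from workcell import *
s=state();print(s["ee_rot"][2].round(2),s["ee_pos"].round(2),s["force"].round(2),s["torque"].round(3),s["gripper_width"],s["effort"][5].round(3),s["qpos"][5].round(2),s["time_s"])
E
python3 t.py
```

```text
140.64 [549.25  88.75 235.13] [-1.38 -0.86  0.83] [-0.219  0.037  0.036] 12.81890089609287 -0.601 -42.63 15.1
```

Call:
step_arm --plan '[[[0,0,0.02,0.1,0],[0,0,0.04,0.2,0]]]'

```text
time_s: 15.35
ee_pos: [549.3, 88.8, 234.7]
ee_rot: [-180.0, 0.0, 129.2]
force: [-1.2, -2.0, 0.8]
gripper_width: 12.9
gripper_force: 40.0
```

```bash
python3 t.py
```

```text
129.18 [549.3   88.78 234.73] [-1.15 -2.02  0.82] [-0.242 -0.065  0.075] 12.9047863776684 -0.599 -31.16 15.35
```

Call:
step_arm --plan '[[[0,0,0.02,0.1,0],[0,0,0.04,0.2,0]]]'

```text
time_s: 15.6
ee_pos: [549.3, 88.8, 234.3]
ee_rot: [-180.0, 0.0, 117.7]
force: [-0.3, -2.0, -0.1]
gripper_width: 13.0
gripper_force: 40.0
```

```bash
python3 t.py
```

```text
117.72 [549.32  88.82 234.31] [-0.32 -2.05 -0.11] [-0.279  0.039  0.03 ] 13.028374557782447 -0.598 -19.7 15.6
```

Call:
step_arm --plan '[[[0,0,0.02,0.1,0],[0,0,0.04,0.2,0]]]'

```text
time_s: 15.85
ee_pos: [549.4, 88.8, 233.9]
ee_rot: [180.0, 0.0, 106.3]
force: [-0.7, -1.4, 0.7]
gripper_width: 12.9
gripper_force: 40.0
```

```bash
python3 t.py
```

```text
106.27 [549.39  88.83 233.94] [-0.73 -1.36  0.65] [-0.252  0.029  0.043] 12.876330637756235 -0.598 -8.25 15.85
```

Call:
step_arm --plan '[[[0,0,0.02,0.1,0]]]'

```text
time_s: 15.98
ee_pos: [549.4, 88.8, 233.7]
ee_rot: [180.0, 0.0, 100.5]
force: [-0.1, -0.5, 0.8]
gripper_width: 12.9
gripper_force: 40.0
```

```bash
python3 t.py
```

```text
100.54 [549.41  88.84 233.73] [-0.07 -0.5   0.78] [-0.229  0.004 -0.011] 12.858093021470218 -0.598 -2.52 15.975
```

Call:
step_arm --plan '[[[0,0,0.02,0.1,0]]]'

```text
time_s: 16.1
ee_pos: [549.4, 88.8, 233.5]
ee_rot: [180.0, 0.0, 94.8]
force: [-0.4, -1.6, 0.7]
gripper_width: 12.6
gripper_force: 40.0
```

```bash
python3 t.py
```

```text
94.81 [549.42  88.81 233.54] [-0.43 -1.58  0.66] [-0.322 -0.007  0.02 ] 12.644470907622829 -0.598 3.21 16.1
```

Call:
step_arm --plan '[[[0,0,0.02,0.1,0]]]'

```text
time_s: 16.23
ee_pos: [549.5, 88.8, 233.3]
ee_rot: [180.0, 0.0, 89.1]
force: [0.3, -1.2, 1.3]
gripper_width: 12.6
gripper_force: 40.0
```

```bash
python3 t.py
```

```text
89.08 [549.47  88.82 233.34] [ 0.25 -1.22  1.25] [-0.314 -0.003  0.083] 12.607934480109138 -0.598 8.94 16.225
```

Call:
step_arm --plan '[[[0,0,0.02,0.1,0]]]'

```text
time_s: 16.35
ee_pos: [549.5, 88.8, 233.3]
ee_rot: [180.0, 0.0, 83.4]
force: [-0.6, -1.7, 1.8]
gripper_width: 12.6
gripper_force: 40.0
```

```bash
python3 t.py
```

```text
83.36 [549.5   88.8  233.29] [-0.65 -1.69  1.82] [-0.278  0.066  0.134] 12.587641520286063 -0.529 14.66 16.35
```

Call:
step_arm --plan '[[[0,0,0.02,0.1,0]]]'

```text
time_s: 16.48
ee_pos: [549.5, 88.8, 233.3]
ee_rot: [180.0, 0.0, 77.6]
force: [0.5, -1.6, 2.5]
gripper_width: 13.0
gripper_force: 40.0
```

```bash
python3 t.py
```

```text
77.64 [549.53  88.79 233.25] [ 0.47 -1.57  2.5 ] [-0.328  0.069  0.188] 12.998015877829236 -0.462 20.38 16.475
```

Call:
step_arm --plan '[[[0,0,0.02,0.1,0]]]'

```text
time_s: 16.6
ee_pos: [549.6, 88.8, 233.2]
ee_rot: [179.9, 0.0, 71.9]
force: [0.2, -1.2, 2.7]
gripper_width: 12.8
gripper_force: 40.0
```

```bash
python3 t.py
```

```text
71.92 [549.55  88.8  233.23] [ 0.15 -1.16  2.75] [-0.341  0.139  0.258] 12.782336819077237 -0.395 26.1 16.6
```

Call:
step_arm --plan '[[[0,0,0.02,0.1,0]]]'

```text
time_s: 16.73
ee_pos: [549.6, 88.8, 233.2]
ee_rot: [179.9, 0.0, 66.2]
force: [-1.1, -1.6, 4.1]
gripper_width: 12.9
gripper_force: 40.0
```

```bash
python3 t.py
```

```text
66.21 [549.56  88.79 233.16] [-1.13 -1.55  4.13] [-0.313  0.23   0.306] 12.89664978540274 -0.328 31.82 16.725
```

Torque began rising at yaw about 89°, the first touch. It is now 0.40 rad past that, so I add 0.17 rad to reach the firm point.

Call:
step_arm --plan '[[[0,0,0,0.1,0],[0,0,0,0.17,0],[0,0,0,0.17,0],[0,0,0,0.17,0]]]'

```text
time_s: 17.23
ee_pos: [549.6, 88.8, 233.1]
ee_rot: [179.9, -0.0, 56.7]
force: [-0.9, -1.9, 5.3]
gripper_width: 12.7
gripper_force: 40.0
```

```bash
python3 t.py
```

```text
56.66 [549.6   88.79 233.08] [-0.88 -1.94  5.35] [-0.503  0.192  0.197] 12.709362207746901 0.176 41.36 17.225
```

Call:
step_arm --plan '[[[0,0,0,0,0.5],[0,0,0,0,0.7],[0,0,0,0,1],[0,0,0,0,1],[0,0,0,0,1],[0,0,-4,0,1],[0,0,-8.5,0,1],[0,0,-8.5,0,1],[0,0,-8.5,0,1]]]'

```text
time_s: 18.35
ee_pos: [548.9, 88.9, 316.9]
ee_rot: [-180.0, 0.0, 56.6]
force: [-0.9, -0.1, 0.3]
gripper_width: 91.4
gripper_force: 0.0
```

```bash
python3 t.py; python3 - <<'E'
from h import *
M=wpose();f=grab_frame("wrist");t=grab_frame("top")
a=np.array([549,88.7]);src=[];dst=[]
for dx,dy in [(-60,-60),(60,-60),(60,60),(-60,60)]:
    src.append(wproj(M,[a[0]+dx,a[1]+dy,168]));dst.append([200-dy*3,200-dx*3])
r=cv2.warpPerspective(f,cv2.getPerspectiveTransform(np.float32(src),np.float32(dst)),(400,400),flags=2)
c=cv2.resize(t[140:265,190:305],(400,400),interpolation=2)
cv2.imwrite("pics/e.png",np.hstack([r,c]))
g=(f.max(2)<55).astype(np.uint8);g[215:]=0
n,l,st,cc=cv2.connectedComponentsWithStats(g)
for i in range(1,n):
    if 400<st[i,4]<2500: print(cc[i],cv2.minAreaRect(np.argwhere(l==i)[:,::-1].astype(np.float32)))
E
```

```text
56.6 [548.95  88.89 316.89] [-0.87 -0.1   0.32] [ 0.011 -0.126 -0.02 ] 91.38102377153508 0.001 41.42 18.35
[370.46747519  10.02425579] ((374.0, 15.0), (30.0, 56.0), 90.0)
[259.71323529 184.44852941] ((260.0, 181.5), (65.0, 14.0), 90.0)
```

View pics/e.png

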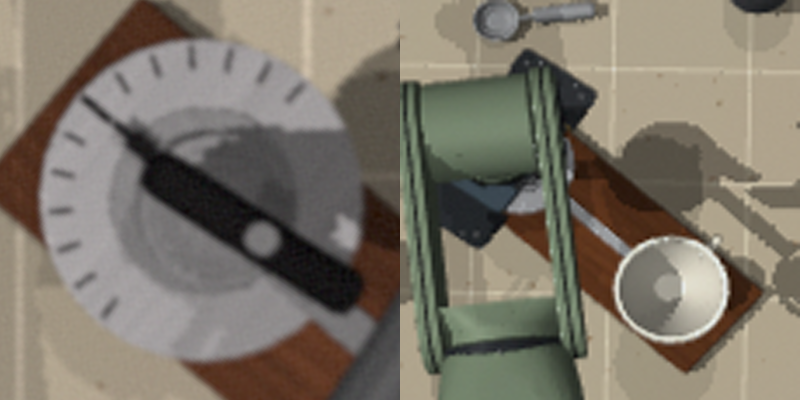

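The pointer meets the long mark (from (82,97) to (130,135)), the dripper is over the cup, and the knob stayed where I left it. I hand in.

```bash
python3 -c "
from workcell import *
print(job_done())"
```

```text
the job is handed in; nothing more can be done
None
```

I loosened the knob, swung the arm to the middle mark with the dripper over the cup, retightened the knob to about 0.57 rad past first touch (about 0.35 N m by estimate, not read directly), released everything and handed the job in; no verdict was shown.

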